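# Load the potato peeler, clamp its lid and run it up through the gate

### The job

Put all the loose potatoes into the drum of the potato peeling machine, then set its lid squarely on the drum and swing the clamp fully down onto it. Only then start it: take the lever through its zigzag gate from stop to the slow position, let it stand there for a good second so that the drum comes up to speed, and guide it on to the far end, fast. Leave the other kitchen things where they are.

Things in the scene. Friction and masses are not known exactly. Their poses are not given: they have to be found in the camera images.
- potato_machine: countertop potato peeling machine, fixed, 205 mm deep (x) by 345 mm wide (y); origin under its middle on the worktop, +x away from its front, +y to its left. Steel drum at y = +70 mm: outer radius 90, inner 84, rim at z = 170, floor at z = 54. White gear box, 178 by 100 mm, at y = -115 mm with a flat aluminium gate plate on top (z = 140), out of whose slot the lever stands
- drum_mouth (a point): centre of the drum's mouth, in the plane of its rim; axes as the machine's
- lever_knob (a point): centre of the lever's black knob, 28 mm across, 40 mm tall (from 22 mm below this point to 18 mm above), on a 7 mm steel rod; z along the rod. The rod tilts at most 15 degrees about a hidden pivot 176 mm below this point. The lever stays where it is left (1 to 2 N at the knob moves it) and the plate keeps it in the slot
- gate_stop (a point): where the knob's centre is at stop: the front end of the left lane, marked with a short bar. The slot is 11 mm wide, with square bends; the knob has about 3 mm of play either way all along it. Gate points are fixed in the machine
- gate_bend1 (a point): the knob's centre at the first bend, 26 mm straight on from stop, away from the machine's front (+x); from here the slot goes across to the right
- gate_bend2 (a point): the knob's centre at the second bend, 31 mm to the right (-y) of bend1; from here the right lane goes on away from the front
- gate_slow (a point): the knob's centre at slow, marked with one dot: in the right lane, 14 mm beyond bend2, half-way to bend3
- gate_bend3 (a point): the knob's centre at the third bend, the far end of the right lane, 27 mm beyond bend2; from here the slot goes across to the left
- gate_bend4 (a point): the knob's centre at the fourth bend, 31 mm to the left (+y) of bend3; from here the left lane goes on away from the front
- gate_fast (a point): the knob's centre at fast, marked with two dots: the end of the slot, 26 mm beyond bend4
- lid_knob (a point): centre of the loose lid's black knob's grip, 29 mm across (it reaches 11 mm above and 8 mm below this point), 40 mm above the lid's lowest face; z up from the lid. Lid: steel disc 186 mm across, its underside 30 mm below this point, and under it a plug 152 mm across, 10 mm deep, that enters the drum. Seated, this point is 30 mm above drum_mouth. 0.25 to 0.4 kg
- lid_clamp (a joint): clamp hinged at the front of the drum's rim: 0 = open, leaning 10 degrees outward from upright; 1.745 rad = flat on the lid. It swings away from the machine's front, in over the lid, and stays where it is left (about 2 N on the bar moves it). It can be pushed over.
- clamp_hinge (a point): middle of the clamp's hinge, whose axis is the machine's y
- clamp_bar (a point): middle of the black thumb bar at the clamp's free end, 34 mm long along the machine's y and 12 mm thick, 57 mm from the hinge
- potato_a_mid (a point): middle of a brown potato 66 x 48 x 44 mm (its x, y, z axes), half-way up; 0.11 kg. May be absent
- potato_b_mid (a point): middle of a brown potato 60 x 46 x 42 mm (its x, y, z axes), half-way up; 0.11 kg. May be absent
- potato_c_mid (a point): middle of a brown potato 70 x 50 x 45 mm (its x, y, z axes), half-way up; 0.11 kg. May be absent
- potato_d_mid (a point): middle of a brown potato 58 x 45 x 41 mm (its x, y, z axes), half-way up; 0.11 kg. May be absent
- potato_e_mid (a point): middle of a brown potato 63 x 50 x 43 mm (its x, y, z axes), half-way up; 0.11 kg. May be absent
- cup_cream: small cream cup without handle, 52 mm across and 60 mm tall, a bystander, origin at its underside
- mug_blue: blue mug, 90 mm tall, a bystander, origin at its underside
- peeler_a: blue-handled hand peeler 170 mm long lying flat, a bystander

How it is judged:
On the way, in this order (a step that is already met when the one before it is completed fails the run):
1. all the potatoes are in the drum (horizontal distance between each of potato_a_mid, potato_b_mid, potato_c_mid, potato_d_mid, potato_e_mid and drum_mouth below 0.075 m and height (world z) of each of potato_a_mid, potato_b_mid, potato_c_mid, potato_d_mid, potato_e_mid below 0.15 m), for 0.3 s.
2. the lid sits squarely on the drum (all of step 1 and horizontal distance between lid_knob and drum_mouth below 0.013 m and z of lid_knob in the frame of drum_mouth below 0.034 m and angle between lid_knob's own z axis and vertical below 0.05 rad), for 0.3 s.
3. the clamp is down on the lid (horizontal distance between lid_knob and drum_mouth below 0.013 m and z of lid_knob in the frame of drum_mouth below 0.034 m and angle between lid_knob's own z axis and vertical below 0.05 rad and value of joint lid_clamp above 1.66 rad), for 0.2 s.
4. the lever has stood at slow for 1 s with the lid clamped (all of step 3 and horizontal distance between lever_knob and gate_slow below 0.012 m), for 1 s.
5. the lever is at fast (all of step 3 and horizontal distance between lever_knob and gate_fast below 0.01 m), for 0.2 s.
At the end, for the whole second after the job is handed in: Every potato's centre is within 75 mm of the drum's axis and below its rim; the lid's knob is within 13 mm of the drum's axis, at most 4 mm higher than fully seated and tilted less than 0.05 rad; the clamp's joint is above 1.66 rad; the lever's knob is within 10 mm of the fast point (all of step 1 and all of step 5); the robot touches nothing.
It fails at once if the lever is taken past the first bend while the clamp is not down (value of joint lid_clamp below 1.4 rad and horizontal distance between lever_knob and gate_stop above 0.036 m).
It fails at once if another kitchen thing is pushed more than 30 mm out of place or tipped (distance of any of cup_cream, mug_blue, peeler_a from where it was at the start of the episode above 0.03 m or angle between any of cup_cream, mug_blue's own z axis and vertical above 0.4 rad).
Of potato_a, potato_b, potato_c, potato_d, potato_e only 3 to 5 are there at a start; the rules pass over those that are not, and their reading is None.
At some moment in a run one of potato_a, potato_b, potato_c, potato_d, potato_e, drum_lid may be knocked a few centimetres aside while the robot is not near it.
Once in a run the grip may slacken for a moment while it holds something.
It also fails if it takes over 210 s, if anything falls off the work surface, if the arm or the gripper's body presses on something with over 40 N, if the wrist force passes 120 N, or if a joint passes its speed limit or range.

### The arm

A 6-joint arm with a two-finger parallel gripper is mounted at the origin on a cart in front of the work surface, level with it; the furniture and walls round the work are solid. World frame = base frame: x ahead of the robot, y to its left, z up, the work surface at z = 0. Lengths are in m, angles in rad, forces in N, time in s.
With the tool pointing down it reaches from about 0.275 to 0.85 m from the base axis. Payload 5.2 kg.
Tool frame: the origin (TCP) lies midway between the tips of the shut fingers; the grasp point (between the pads) lies 19 mm behind it (r.grip_depth is the z of the grasp point in the tool frame, in m); z points along the fingers, y is the line along which they close (so a half turn about z gives the same grasp; the last joint's range is limited). The gripper opens to 85 mm and grips with 20 to 120 N. Pads are 22 mm wide; open, the fingers measure 114 mm over their backs; the gripper's body (76 mm by 85 mm) begins 54 mm behind the grasp point. The pads swing forward as they close: fully open they stand 13 mm farther back than shut.
Start: joints at [-1.547, 0.259, 1.535, -0, 1.348, -0.203], TCP at [0.124, -0.536, 0.231] pointing down, gripper open.
Joint ranges: [-3.14, 3.14], [-0.91, 2.08], [0.19, 2.58], [-1.22, 4.36], [0.22, 2.71], [-3.12, 3.12]. Speed limits (rad/s): [2.57, 2.57, 3.14, 3.14, 3.14, 3.14].

### API

Orientations are given as a unit quaternion [w, x, y, z].
In Python, from rig import readout, cams, finish_job, r gives the robot as it stands.
- The arm moves only by the tool jog_arm, never from a script. Its argument "motion" is text: rows parted by semicolons, each of 7 numbers parted by spaces: the opening, from 0 (shut) to 1 (fully open), then the shift along the tool's x, y, z in mm, then the turn, a rotation vector about the tool's x, y, z in rad. A call has 1 to 10 rows; each row shifts and turns the commanded pose from where the row before left it, along the tool's axes as they then stand; what a row does not reach is not made up. A row lasts 1/10 s, in which the tool goes at most 50 mm and 8.59 degrees, less where a joint would pass 70% of its speed; a pose out of reach is approached as far as the arm can. A call is refused whole if a number of a shift passes 50 or a number of a turn 0.15, either way. A call with a gripper value outside its range is refused whole. The fingers move at their own pace and stop on an object; "grip_force" is the grip in N (left out, the last holds). Time passes only in rows, so rows that do not move let the fingers close. It gives the time, the measured TCP pose, the force, the opening and the grip force at its end, in the units of the state.
- readout.read_state(): the state, without advancing time (a new reading comes with each control period).
- cams.camera(name): name is "scene" or "top"; returns the picture (384x512x3 uint8, red, green, blue); there is no depth.
- cams.camera_model(name): a dict with "fov_y" (degrees; the focal length in pixels is half the picture's height over the tangent of half this angle, whatever the lens; pixels are square), "cx", "cy" (the principal point, pixels), "distortion" ([k1, k2, p1, p2, k3] as OpenCV has them; the pictures are not rectified), "origin" and "orientation" of the camera in the world. Camera axes: x right, y down, z forward; pixel columns grow to the right and rows downward; lengths in m; the calibration is good to about 2 mm. A picture is of the moment at which its call begins. camera_model takes no time and is no camera call.
- finish_job(): hands the job in; it is judged then, once.
The state is a dict: "t": time; "joint_positions": joint angles; "dq": joint speeds; "tau": joint torques, N m; "tcp_pos": TCP position; "eef_rot": TCP orientation; "wrist_force": force on the tool from outside, world axes, zero at the start; "wrist_torque": the same for the moment, N m; "gripper_width": finger opening in m; "grasp_force": force on a finger pad.
Only numpy, scipy, OpenCV 4.12 (cv2) and the standard library are available. Lean on these libraries where they do the work, as an engineer would, in place of code of your own. Each camera call takes 0.05 s, during which the arm holds its last target. There are 200 camera calls.

## Working session

There is one attempt and no reset: what is moved stays moved. The work goes in short steps, Python scripts to look and compute and a tool call to move; the robot and the scene stay as the last step left them, time stands still between calls to the robot, and variables do not carry over. Pictures are saved under pics/ and viewed, at most 14 in all, crops included, and the job is handed in when it is done.

Besides the shell and the picture viewer there is one more tool, called after "Call:" as a command line: name --argument value ..., lists and objects as JSON in quotes. jog_arm: Moves the arm, as the interface text tells. Its arguments: {"type":"object","properties":{"motion":{"type":"string"},"grip_force":{"type":"number"}},"required":["motion"]}

```bash
ls; mkdir -p pics
python3 - <<'E'
from rig import readout,cams,r
import cv2
print(readout.read_state())
for n in ("scene","top"):
    print(cams.camera_model(n)); cv2.imwrite(f"pics/{n}0.png",cv2.cvtColor(cams.camera(n),cv2.COLOR_RGB2BGR))
print(r.grip_depth)
E
```

```text
pics
{'t': 0.0, 'joint_positions': array([-1.54680915e+00,  2.59334988e-01,  1.53608729e+00,  6.67609718e-08,
        1.34799992e+00, -2.02781566e-01]), 'dq': array([-0.00067878,  0.00079452, -0.000798  ,  0.00171009,  0.00141746,
        0.00144553]), 'tau': array([-4.50864059e-05, -4.46023071e+01, -2.90566492e+01, -2.94951697e-04,
        1.14265326e-02, -2.52608720e-05]), 'tcp_pos': array([ 0.12367641, -0.53537128,  0.23047732]), 'eef_rot': array([-9.11113814e-04,  9.93578461e-01,  1.13141525e-01,  8.17013781e-05]), 'wrist_force': array([0.25993767, 0.36411236, 0.04821748]), 'wrist_torque': array([-0.00156344, -0.00875918,  0.02717909]), 'grasp_force': 0.0, 'gripper_width': 0.0852970566287511}
{'fov_y': 48.829040317791964, 'cx': 252.11798739486903, 'cy': 200.4155192538292, 'distortion': array([-0.1253167,  0.       ,  0.       ,  0.       ,  0.       ]), 'origin': array([-0.29388788, -0.39874414,  1.06066978]), 'orientation': array([-0.32153252,  0.77867816, -0.49703845,  0.2079181 ])}
{'fov_y': 55.54925053059093, 'cx': 253.01327911846218, 'cy': 189.67345049438143, 'distortion': array([-0.04558535,  0.        ,  0.        ,  0.        ,  0.        ]), 'origin': array([0.29492227, 0.00180823, 1.2164526 ]), 'orientation': array([-0.06608001,  0.70872335, -0.69845016,  0.07424298])}
-0.0187
```

View pics/scene0.png

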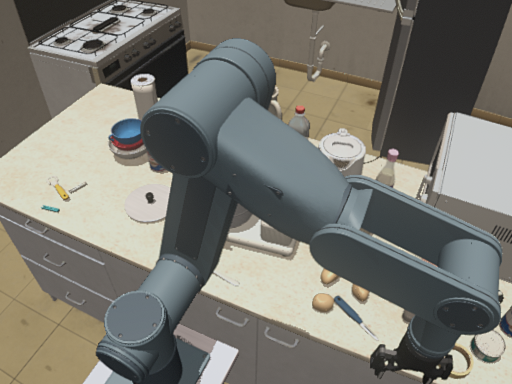

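View pics/top0.png

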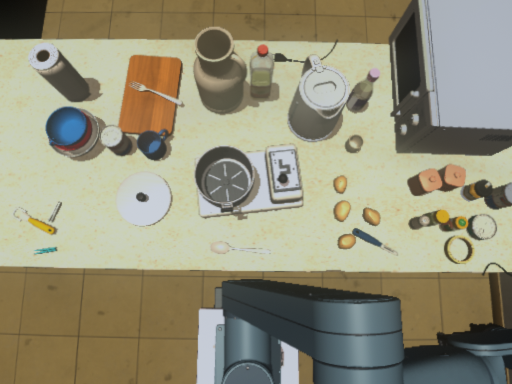

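The top view shows the drum at about (225,177), gear box (284,175), lid (144,199), and potatoes near (341,184), (342,210), (371,215), (346,241). The thing at (354,144) is unclear, so I'll zoom in.

```bash
cat > h.py <<'E'
import numpy as np,cv2
from rig import readout,cams
from scipy.spatial.transform import Rotation as R
def cam(n):
    m=cams.camera_model(n);f=192/np.tan(np.radians(m['fov_y']/2))
    K=np.array([[f,0,m['cx']],[0,f,m['cy']],[0,0,1]])
    q=m['orientation'];Rm=R.from_quat([q[1],q[2],q[3],q[0]]).as_matrix()
    return K,np.array(m['distortion']),Rm,np.array(m['origin'])
def p2w(n,uv,z):
    K,d,Rm,o=cam(n);u=cv2.undistortPoints(np.array(uv,float).reshape(-1,1,2),K,d)[:,0]
    v=np.c_[u,np.ones(len(u))]@Rm.T
    return o+v*((z-o[2])/v[:,2])[:,None]
def w2p(n,X):
    K,d,Rm,o=cam(n);X=np.array(X,float).reshape(-1,3)
    rv=cv2.Rodrigues(Rm.T)[0]
    return cv2.projectPoints(X,rv,-Rm.T@o,K,d)[0][:,0]
def snap(n):return cv2.cvtColor(cams.camera(n),cv2.COLOR_RGB2BGR)
def crop(img,x0,y0,w,h,s,name):cv2.imwrite(name,cv2.resize(img[y0:y0+h,x0:x0+w],None,fx=s,fy=s,interpolation=cv2.INTER_CUBIC))
def yaw():
    q=readout.read_state()['eef_rot'];m=R.from_quat([q[1],q[2],q[3],q[0]]).as_matrix();return m
E
python3 - <<'E'
from h import *
im=cv2.imread('pics/top0.png')
crop(im,310,120,100,145,4,'pics/c1.png');crop(im,185,135,130,90,6,'pics/c2.png')
print(p2w('top',[(341,184),(342,210),(371,215),(346,241),(354,144)],.022).round(3))
print(p2w('top',[(225,177)],.17).round(3),p2w('top',[(144,199)],.01).round(3))
E
```

```text
[[ 0.56  -0.307  0.022]
 [ 0.471 -0.307  0.022]
 [ 0.456 -0.404  0.022]
 [ 0.369 -0.317  0.022]
 [ 0.702 -0.357  0.022]]
[[0.543 0.074 0.17 ]] [[0.5   0.355 0.01 ]]
```

View pics/c1.png

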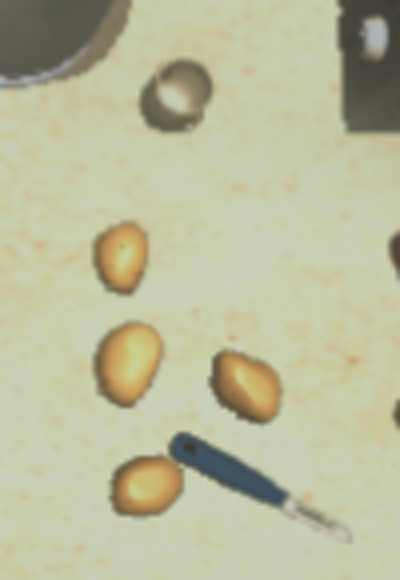

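View pics/c2.png

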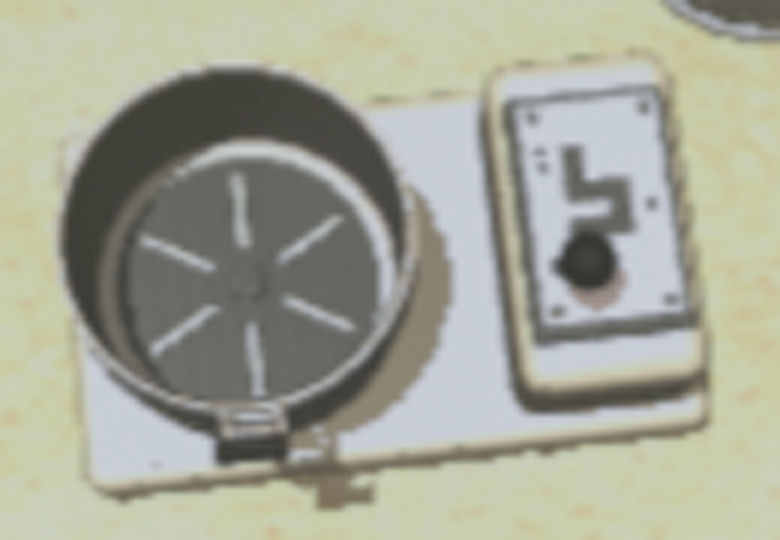

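```bash
cat >> h.py <<'E'
def potatoes(im,z=.022):
    hsv=cv2.cvtColor(im,cv2.COLOR_BGR2HSV)
    m=cv2.inRange(hsv,(8,115,60),(26,255,255));m[:, :300]=0;m[:,400:]=0;m[:165]=0;m[262:]=0
    m=cv2.morphologyEx(m,cv2.MORPH_OPEN,np.ones((3,3)))
    for c in cv2.findContours(m,cv2.RETR_EXTERNAL,cv2.CHAIN_APPROX_NONE)[0]:
        if cv2.contourArea(c)<60: continue
        w=p2w('top',c[:,0],z)[:,:2].astype(np.float32)
        (cx,cy),(a,b),_=e=cv2.fitEllipse(w*1000);
        th=np.degrees(np.arctan2(*np.linalg.eigh(np.cov(w.T))[1][:,1][::-1]))
        print('potato',round(cx),round(cy),'axes',round(a),round(b),'long axis deg from x',round(th),'px',c[:,0].mean(0).round())
def to(x,y,z,deg=None):
    "tool-frame shift (mm) to world mm target; deg = world angle of tool y (mod 180)"
    s=readout.read_state();m=yaw();p=s['tcp_pos']*1000
    ty=np.degrees(np.arctan2(m[1,1],m[0,1]));o='tcp %s ty %.1f tilt %.2f'%(p.round(1),ty,np.degrees(np.arccos(-m[2,2])))
    if deg is not None:
        dth=(deg-ty+90)%180-90;m2=R.from_euler('z',dth,degrees=True).as_matrix()@m
        o+=' turn about tool z %.3f;'%-np.radians(dth);m=m2
    print(o,'then shift',(m.T@(np.array([x,y,z])-p)).round(0))
E
python3 - <<'E'
from h import *
im=cv2.imread('pics/top0.png');potatoes(im)
f=lambda l:[((x+.5)/6+184.5,(y+.5)/6+134.5) for x,y in l]
g=p2w('top',f([(505,103),(660,87),(697,325),(538,342)]),.14)*1000;print(g.round(),g.mean(0))
for i in range(4):d=g[(i+1)%4]-g[i];print(np.hypot(*d[:2]),np.degrees(np.arctan2(d[1],d[0])))
print('slot: end,.. dots',p2w('top',f([(572,150),(575,192),(623,185),(625,228),(595,225)]),.14).round(4))
rim=f([(62,240),(235,65),(413,240),(120,375),(350,365),(110,125),(365,120)])
w=p2w('top',rim,.17)[:,:2].astype(np.float32);print(w,cv2.minEnclosingCircle(w))
A=np.c_[2*w,np.ones(7)];s=np.linalg.lstsq(A,(w**2).sum(1),rcond=None)[0];print(s[:2],np.sqrt(s[2]+s[:2]@s[:2]))
to(471,-307,150)
E
```

```text
potato 369 -319 axes 39 55 long axis deg from x 117 px [346. 241.]
potato 452 -406 axes 40 56 long axis deg from x -138 px [372. 216.]
potato 464 -297 axes 28 56 long axis deg from x -171 px [339. 212.]
potato 561 -304 axes 37 48 long axis deg from x 165 px [340. 184.]
[[ 632.  -56.  140.]
 [ 642. -136.  140.]
 [ 517. -153.  140.]
 [ 507.  -73.  140.]] [ 574.39938737 -104.68612947  140.        ]
80.47836681272311 -82.83179919151979
126.03961262033027 -172.0399463407637
80.77174681141213 97.10526738298978
125.94718662136633 7.8271820642648136
slot: end,.. dots [[ 0.6073 -0.0905  0.14  ]
 [ 0.5852 -0.092   0.14  ]
 [ 0.5893 -0.1165  0.14  ]
 [ 0.5667 -0.1174  0.14  ]
 [ 0.568  -0.1021  0.14  ]]
[[ 0.54849136  0.16309181]
 [ 0.6398993   0.08071776]
 [ 0.5512823  -0.00950153]
 [ 0.48153993  0.1318985 ]
 [ 0.4882442   0.02031965]
 [ 0.6076656   0.1419142 ]
 [ 0.6123466   0.01519613]] ((0.551778256893158, 0.07864250987768173), 0.0882454589009285)
[0.55173172 0.07742221] 0.08677559332241988
tcp [ 123.7 -535.4  230.6] ty -77.0 tilt 0.09 then shift [ 390. -144.   81.]
```

Run:
```python
from h import *
to(452,-405,100,-48)
```

```text
tcp [ 123.7 -535.4  230.6] ty -77.0 tilt 0.09 turn about tool z -0.506; then shift [331. 123. 130.]
```

Call:
jog_arm --motion "1 0 0 0 0 0 -0.127;1 0 0 0 0 0 -0.127;1 0 0 0 0 0 -0.127;1 0 0 0 0 0 -0.127" --grip_force 40

```text
t: 0.5
tcp_pos: [0.1237, -0.5356, 0.2308]
eef_rot: [-0.001, 0.932, 0.362, 0.0]
wrist_force: [0.0, -0.2, -0.2]
gripper_width: 0.0856
grasp_force: 0.0
```

Call:
jog_arm --motion "1 41 15 16 0 0 0;1 41 15 16 0 0 0;1 41 15 16 0 0 0;1 41 15 16 0 0 0;1 41 15 16 0 0 0;1 41 15 16 0 0 0;1 41 15 16 0 0 0;1 44 18 18 0 0 0;1 0 0 0 0 0 0"

```text
t: 1.4
tcp_pos: [0.4545, -0.4012, 0.0983]
eef_rot: [-0.003, 0.932, 0.362, 0.0]
wrist_force: [-1.1, -0.4, -0.2]
gripper_width: 0.0855
grasp_force: 0.0
```

Run:
```python
from h import *
im=snap('top');cv2.imwrite('pics/top1.png',im);s=snap('scene');cv2.imwrite('pics/scene1.png',s)
crop(im,130,120,270,200,2.9,'pics/c3.png')
potatoes(im);to(452,-405,4,-48)
```

```text
potato 464 -297 axes 29 57 long axis deg from x -169 px [339. 212.]
potato 561 -304 axes 38 48 long axis deg from x 164 px [340. 184.]
tcp [ 451.4 -404.2  100.4] ty -47.7 tilt 0.15 turn about tool z 0.005; then shift [-0.  1. 96.]
```

View pics/c3.png

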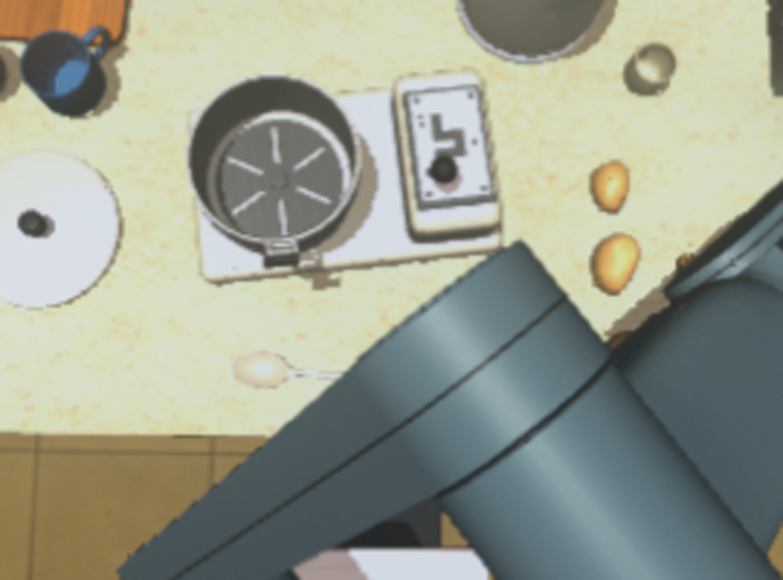

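View pics/scene1.png

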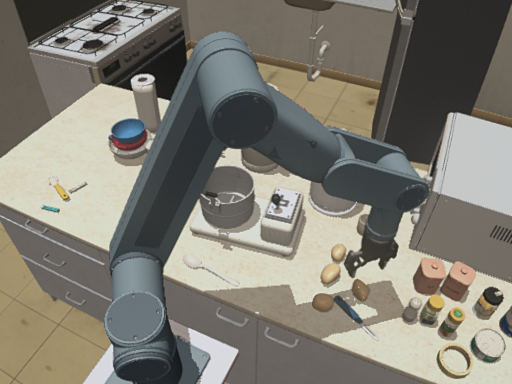

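The scene view confirms four potatoes, with (360,290) just below the gripper. The machine and lever knob (277,199) are visible too. I'll descend, grip and lift.

Call:
jog_arm --motion "1 0 0 48 0 0 0;1 0 0 48 0 0 0;1 0 0 0 0 0 0;0 0 0 0 0 0 0;0 0 0 0 0 0 0;0 0 0 0 0 0 0;0 0 0 0 0 0 0;0 0 0 0 0 0 0" --grip_force 40

```text
t: 2.3
tcp_pos: [0.4521, -0.4077, 0.0094]
eef_rot: [0.003, 0.933, 0.359, 0.001]
wrist_force: [-1.8, 0.2, 7.1]
gripper_width: 0.0455
grasp_force: 40.1
```

Run:
```python
from h import *
im=cv2.imread('pics/scene1.png');crop(im,190,160,120,90,6,'pics/c4.png')
print(readout.read_state()['grasp_force'])
to(552,77,290,-82)
```

```text
40.059197538066655
tcp [ 452.1 -407.7    9.4] ty -47.9 tilt 0.35 turn about tool z 0.595; then shift [ 166. -464. -284.]
```

View pics/c4.png

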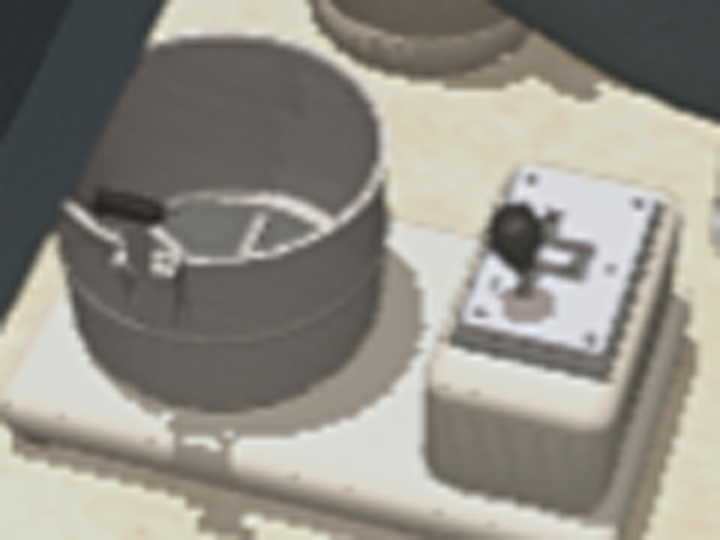

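Call:
jog_arm --motion "0 0 0 -48 0 0 0;0 0 0 -48 0 0 0;0 0 0 -48 0 0 0;0 0 0 -48 0 0 0;0 34 -25 -8 0 0 0;0 34 -25 -8 0 0 0;0 34 -25 -8 0 0 0;0 34 -25 -8 0 0 0;0 34 -25 -8 0 0 0;0 34 -25 -8 0 0 0"

```text
t: 3.3
tcp_pos: [0.502, -0.1559, 0.2483]
eef_rot: [0.001, 0.933, 0.359, 0.001]
wrist_force: [1.0, -0.1, -1.6]
gripper_width: 0.045
grasp_force: 41.8
```

Call:
jog_arm --motion "0 39 -29 0 0 0 0;0 39 -29 0 0 0 0;0 39 -29 0 0 0 0;0 39 -29 0 0 0 0;0 39 -29 0 0 0 0;0 0 0 0 0 0 0;0 0 0 40 0 0 0;0 0 0 40 0 0 0;0 0 0 40 0 0 0;0 0 0 0 0 0 0"

```text
t: 4.3
tcp_pos: [0.5454, 0.0805, 0.1221]
eef_rot: [-0.002, 0.933, 0.359, -0.004]
wrist_force: [-0.9, 0.5, -1.0]
gripper_width: 0.0451
grasp_force: 41.8
```

Run:
```python
from h import *
to(552,77,130)
f=lambda x,y,a,b:((x+.5)/6-.5+a,(y+.5)/6-.5+b)
def tri(a,b):
    P=[]
    for n,uv in(('top',a),('scene',b)):
        o=cam(n)[3];d=p2w(n,[uv],0)[0]-o;P.append((o,d/np.linalg.norm(d)))
    A=np.c_[P[0][1],-P[1][1]];t=np.linalg.lstsq(A,P[1][0]-P[0][0],rcond=None)[0]
    a,b=P[0][0]+t[0]*P[0][1],P[1][0]+t[1]*P[1][1];print(((a+b)/2*1000).round(1),'gap',np.linalg.norm(a-b)*1000)
tri(f(588,260,185,135),f(517,233,190,160)) # knob
tri(f(250,450,185,135),f(130,206,190,160)) # clamp bar
```

```text
tcp [545.4  80.5 122.1] ty -47.9 tilt 0.50 then shift [ 3.  7. -8.]
[538.8 -94.4 186.5] gap 0.37613491969550267
[437.7  63.5 228.8] gap 1.3563119806331543
```

Call:
jog_arm --motion "0 0 0 25 0 0 0;0 0 0 0 0 0 0;1 0 0 0 0 0 0;1 0 0 0 0 0 0;1 0 0 0 0 0 0;1 0 0 -40 0 0 0;1 0 0 -40 0 0 0;1 0 0 -40 0 0 0;1 0 0 -40 0 0 0;1 0 0 0 0 0 0"

```text
t: 5.3
tcp_pos: [0.5525, 0.0808, 0.2684]
eef_rot: [0.003, 0.933, 0.359, 0.006]
wrist_force: [0.1, -0.0, -0.1]
gripper_width: 0.0855
grasp_force: 0.0
```

Run:
```python
from h import *
im=snap('top');potatoes(im);cv2.imwrite('pics/top2.png',im)
to(559,-305,250,-95);to(468,-307,250,-100)
```

```text
potato 369 -319 axes 36 53 long axis deg from x 123 px [346. 241.]
potato 464 -297 axes 28 56 long axis deg from x -171 px [339. 212.]
potato 561 -304 axes 37 47 long axis deg from x 161 px [340. 184.]
tcp [551.2  80.8 265.2] ty -47.9 tilt 0.50 turn about tool z 0.822; then shift [ 41. 384.  18.]
tcp [551.2  80.8 265.2] ty -47.9 tilt 0.50 turn about tool z 0.910; then shift [-15. 396.  18.]
```

Call:
jog_arm --motion "1 0 0 0 0 0 0.137;1 0 0 0 0 0 0.137;1 0 0 0 0 0 0.137;1 0 0 0 0 0 0.137;1 0 0 0 0 0 0.137;1 0 0 0 0 0 0.137;1 5 48 2 0 0 0;1 5 48 2 0 0 0;1 5 48 2 0 0 0;1 5 48 2 0 0 0"

```text
t: 6.35
tcp_pos: [0.5517, -0.1135, 0.2518]
eef_rot: [-0.0, 0.999, -0.043, -0.001]
wrist_force: [0.5, -0.2, -0.0]
gripper_width: 0.0854
grasp_force: 0.0
```

Call:
jog_arm --motion "1 5 48 2 0 0 0;1 5 48 2 0 0 0;1 5 48 2 0 0 0;1 5 48 2 0 0 0;1 0 0 45 0 0 0;1 0 0 45 0 0 0;1 0 0 45 0 0 0;1 0 0 0 0 0 0"

```text
t: 7.15
tcp_pos: [0.5509, -0.3018, 0.1018]
eef_rot: [-0.005, 0.999, -0.044, -0.006]
wrist_force: [-1.3, 0.8, 0.2]
gripper_width: 0.0853
grasp_force: 0.0
```

Run:
```python
from h import *
to(559,-305,4)
```

```text
tcp [ 550.9 -301.8  101.8] ty -95.0 tilt 0.89 then shift [10.  3. 98.]
```

Call:
jog_arm --motion "1 8 3 0 0 0 0;1 0 0 49 0 0 0;1 0 0 48 0 0 0;1 0 0 0 0 0 0;0 0 0 0 0 0 0;0 0 0 0 0 0 0;0 0 0 0 0 0 0;0 0 0 0 0 0 0;0 0 0 0 0 0 0"

```text
t: 8.05
tcp_pos: [0.5655, -0.3103, 0.0168]
eef_rot: [0.002, 0.999, -0.044, 0.003]
wrist_force: [-0.1, 0.5, 8.5]
gripper_width: 0.0401
grasp_force: 39.6
```

Run:
```python
from h import *
to(560,100,250)
```

```text
tcp [ 565.5 -310.3   16.8] ty -95.0 tilt 0.38 then shift [ -40. -407. -235.]
```

Call:
jog_arm --motion "0 0 0 -48 0 0 0;0 0 0 -48 0 0 0;0 0 0 -48 0 0 0;0 0 0 -48 0 0 0;0 -4 -41 -11 0 0 0;0 -4 -41 -11 0 0 0;0 -4 -41 -11 0 0 0;0 -4 -41 -11 0 0 0;0 -4 -41 0 0 0 0;0 -4 -41 0 0 0 0"

```text
t: 9.05
tcp_pos: [0.561, -0.0603, 0.2512]
eef_rot: [0.001, 0.999, -0.044, 0.002]
wrist_force: [0.7, -0.9, -1.3]
gripper_width: 0.04
grasp_force: 41.0
```

Call:
jog_arm --motion "0 -4 -41 0 0 0 0;0 -4 -41 0 0 0 0;0 -4 -41 0 0 0 0;0 -4 -30 0 0 0 0;0 0 0 45 0 0 0;0 0 0 45 0 0 0;0 0 0 40 0 0 0;0 0 0 0 0 0 0"

```text
t: 9.85
tcp_pos: [0.5555, 0.0926, 0.1158]
eef_rot: [-0.0, 0.999, -0.043, -0.003]
wrist_force: [-0.9, -0.4, -0.4]
gripper_width: 0.0399
grasp_force: 46.4
```

Run:
```python
from h import *
to(560,90,110)
```

```text
tcp [555.5  92.6 115.8] ty -95.0 tilt 0.37 then shift [5. 2. 6.]
```

Call:
jog_arm --motion "1 0 0 0 0 0 0;1 0 0 0 0 0 0;1 0 0 0 0 0 0;1 0 0 -45 0 0 0;1 0 0 -45 0 0 0;1 0 0 -45 0 0 0;1 0 0 0 0 0 0;1 0 0 0 0 0 0"

```text
t: 10.65
tcp_pos: [0.5594, 0.092, 0.2566]
eef_rot: [0.0, 0.999, -0.044, 0.003]
wrist_force: [-0.3, 0.3, -0.9]
gripper_width: 0.0853
grasp_force: 0.0
```

Run:
```python
from h import *
im=snap('top');potatoes(im);cv2.imwrite('pics/top3.png',im)
to(468,-307,250,-100)
```

```text
potato 369 -319 axes 36 53 long axis deg from x 123 px [346. 241.]
potato 464 -297 axes 28 56 long axis deg from x -171 px [339. 212.]
tcp [558.4  92.  254.7] ty -95.0 tilt 0.12 turn about tool z 0.087; then shift [-20. 409.   5.]
```

Call:
jog_arm --motion "1 0 0 0 0 0 0.087;1 -2 45 1 0 0 0;1 -2 45 1 0 0 0;1 -2 45 1 0 0 0;1 -2 45 1 0 0 0;1 -2 45 1 0 0 0;1 -2 45 1 0 0 0;1 -2 45 1 0 0 0;1 -3 47 0 0 0 0;1 -3 47 0 0 0 0"

```text
t: 11.7
tcp_pos: [0.4663, -0.3084, 0.2451]
eef_rot: [-0.001, 0.996, -0.087, -0.001]
wrist_force: [0.7, -0.3, -0.1]
gripper_width: 0.0854
grasp_force: 0.0
```

Call:
jog_arm --motion "1 0 0 49 0 0 0;1 0 0 49 0 0 0;1 0 0 49 0 0 0;1 0 0 0 0 0 0;1 0 0 0 0 0 0"

```text
t: 12.2
tcp_pos: [0.467, -0.3066, 0.099]
eef_rot: [-0.001, 0.996, -0.087, -0.001]
wrist_force: [0.3, 0.4, -0.2]
gripper_width: 0.0852
grasp_force: 0.0
```

Run:
```python
from h import *
to(468,-307,4)
```

```text
tcp [ 467.  -306.6   99. ] ty -100.0 tilt 0.21 then shift [ 1.  0. 95.]
```

Call:
jog_arm --motion "1 1 0 48 0 0 0;1 0 0 48 0 0 0;1 0 0 0 0 0 0;0 0 0 0 0 0 0;0 0 0 0 0 0 0;0 0 0 0 0 0 0;0 0 0 0 0 0 0;0 0 0 0 0 0 0"

```text
t: 13.0
tcp_pos: [0.4709, -0.3094, 0.0077]
eef_rot: [0.002, 0.996, -0.087, 0.003]
wrist_force: [-0.1, 0.9, 8.1]
gripper_width: 0.0487
grasp_force: 39.9
```

Run:
```python
from h import *
to(545,65,250)
```

```text
tcp [ 470.9 -309.4    7.7] ty -100.0 tilt 0.42 then shift [  10. -381. -244.]
```

Call:
jog_arm --motion "0 0 0 -48 0 0 0;0 0 0 -48 0 0 0;0 0 0 -48 0 0 0;0 0 0 -48 0 0 0;0 1 -40 -12 0 0 0;0 1 -40 -12 0 0 0;0 1 -40 -12 0 0 0;0 1 -40 -12 0 0 0;0 1 -40 0 0 0 0;0 1 -40 0 0 0 0"

```text
t: 14.0
tcp_pos: [0.5167, -0.0706, 0.247]
eef_rot: [0.001, 0.996, -0.087, 0.003]
wrist_force: [0.4, -0.1, -1.4]
gripper_width: 0.0486
grasp_force: 42.5
```

Call:
jog_arm --motion "0 1 -40 0 0 0 0;0 1 -40 0 0 0 0;0 1 -40 0 0 0 0;0 1 -21 0 0 0 0;0 0 0 45 0 0 0;0 0 0 45 0 0 0;0 0 0 35 0 0 0;0 0 0 0 0 0 0"

```text
t: 14.8
tcp_pos: [0.5414, 0.0665, 0.1162]
eef_rot: [0.0, 0.996, -0.087, -0.003]
wrist_force: [0.0, -0.5, -1.3]
gripper_width: 0.0483
grasp_force: 42.4
```

Run:
```python
from h import *
to(545,65,120)
```

```text
tcp [541.4  66.5 116.2] ty -100.0 tilt 0.39 then shift [ 4.  1. -4.]
```

Call:
jog_arm --motion "1 0 0 0 0 0 0;1 0 0 0 0 0 0;1 0 0 0 0 0 0;1 0 0 -45 0 0 0;1 0 0 -45 0 0 0;1 0 0 -45 0 0 0;1 0 0 0 0 0 0;1 0 0 0 0 0 0"

```text
t: 15.6
tcp_pos: [0.5457, 0.066, 0.2567]
eef_rot: [-0.0, 0.996, -0.087, 0.003]
wrist_force: [0.0, -0.6, -0.4]
gripper_width: 0.0855
grasp_force: 0.0
```

Run:
```python
from h import *
im=snap('top');potatoes(im);cv2.imwrite('pics/top4.png',im)
crop(im,300,190,100,75,8,'pics/c5.png')
to(366,-319,250,-153);to(366,-319,250,-100)
```

```text
potato 369 -319 axes 36 53 long axis deg from x 123 px [347. 241.]
tcp [544.7  66.  254.7] ty -100.0 tilt 0.13 turn about tool z 0.925; then shift [262. 334.   5.]
tcp [544.7  66.  254.7] ty -100.0 tilt 0.13 turn about tool z 0.000; then shift [-109.  410.    4.]
```

View pics/c5.png

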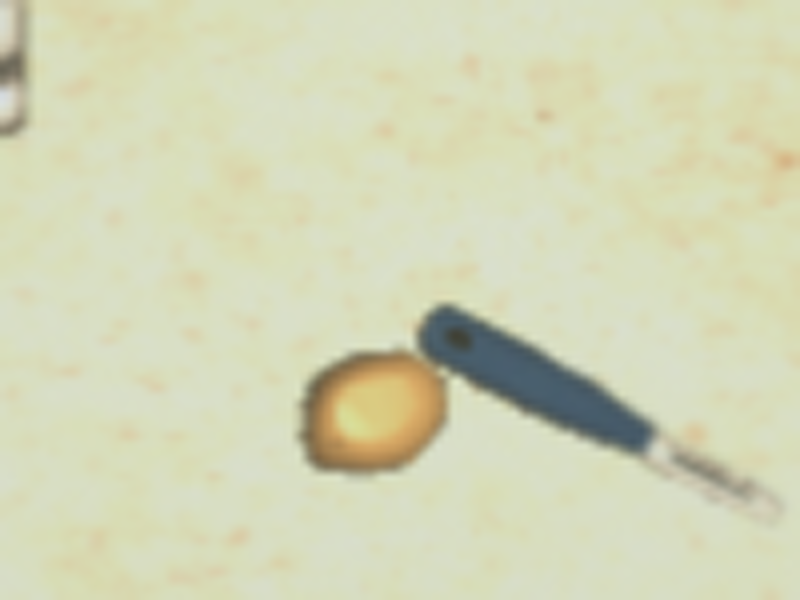

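Call:
jog_arm --motion "1 -12 46 0 0 0 0;1 -12 46 0 0 0 0;1 -12 46 0 0 0 0;1 -12 46 0 0 0 0;1 -12 46 0 0 0 0;1 -12 46 0 0 0 0;1 -12 46 0 0 0 0;1 -12 46 0 0 0 0;1 -12 42 0 0 0 0;1 0 0 0 0 0 0.14"

```text
t: 16.65
tcp_pos: [0.3643, -0.3232, 0.2521]
eef_rot: [0.0, 0.987, -0.159, -0.001]
wrist_force: [0.4, 1.3, -0.3]
gripper_width: 0.0852
grasp_force: 0.0
```

Call:
jog_arm --motion "1 0 0 0 0 0 0.14;1 0 0 0 0 0 0.14;1 0 0 0 0 0 0.14;1 0 0 0 0 0 0.14;1 0 0 0 0 0 0.14;1 0 0 45 0 0 0;1 0 0 45 0 0 0;1 0 0 45 0 0 0;1 0 0 0 0 0 0;1 0 0 0 0 0 0"

```text
t: 17.65
tcp_pos: [0.3666, -0.3184, 0.1182]
eef_rot: [-0.001, 0.874, -0.486, -0.001]
wrist_force: [-0.3, -0.6, 0.7]
gripper_width: 0.0855
grasp_force: 0.0
```

Run:
```python
from h import *
to(366,-319,4,-148); print(readout.read_state()['joint_positions'])
```

```text
tcp [ 366.6 -318.4  118.2] ty -148.1 tilt 0.19 turn about tool z -0.002; then shift [  1.   1. 114.]
[-9.45235073e-01  2.57294732e-01  1.84014927e+00  8.76897412e-06
  1.04741150e+00  1.63987755e+00]
```

Call:
jog_arm --motion "1 0 0 40 0 0 0;1 0 0 38 0 0 0;1 0 0 37 0 0 0;1 0 0 0 0 0 0;0 0 0 0 0 0 0;0 0 0 0 0 0 0;0 0 0 0 0 0 0;0 0 0 0 0 0 0;0 0 0 0 0 0 0"

```text
t: 18.55
tcp_pos: [0.3687, -0.3208, 0.0067]
eef_rot: [0.001, 0.874, -0.486, 0.003]
wrist_force: [0.6, 0.7, 10.3]
gripper_width: 0.0474
grasp_force: 39.5
```

Run:
```python
from h import *
to(552,77,270)
```

```text
tcp [ 368.7 -320.8    6.7] ty -148.1 tilt 0.33 then shift [-239. -366. -265.]
```

Call:
jog_arm --motion "0 0 0 -48 0 0 0;0 0 0 -48 0 0 0;0 0 0 -48 0 0 0;0 0 0 -48 0 0 0;0 0 0 -48 0 0 0;0 -24 -37 -10 0 0 0;0 -24 -37 0 0 0 0;0 -24 -37 0 0 0 0;0 -24 -37 0 0 0 0;0 -24 -37 0 0 0 0"

```text
t: 19.55
tcp_pos: [0.4613, -0.1177, 0.2557]
eef_rot: [-0.0, 0.874, -0.486, 0.002]
wrist_force: [0.7, -0.3, -0.9]
gripper_width: 0.0473
grasp_force: 42.4
```

Call:
jog_arm --motion "0 -24 -37 0 0 0 0;0 -24 -37 0 0 0 0;0 -24 -37 0 0 0 0;0 -24 -37 0 0 0 0;0 -24 -34 0 0 0 0;0 0 0 45 0 0 0;0 0 0 45 0 0 0;0 0 0 30 0 0 0;0 0 0 0 0 0 0"

```text
t: 20.45
tcp_pos: [0.5488, 0.0791, 0.1308]
eef_rot: [0.002, 0.874, -0.485, -0.003]
wrist_force: [-1.1, -0.3, -0.9]
gripper_width: 0.0471
grasp_force: 42.4
```

Run:
```python
from h import *
to(552,77,130)
```

```text
tcp [548.8  79.1 130.8] ty -148.1 tilt 0.43 then shift [ 4. -2.  1.]
```

Call:
jog_arm --motion "1 0 0 0 0 0 0;1 0 0 0 0 0 0;1 0 0 0 0 0 0;1 0 0 -45 0 0 0;1 0 0 -45 0 0 0;1 0 0 -45 0 0 0;1 0 0 -45 0 0 0;1 0 0 0 0 0 0;1 0 0 0 0 0 0"

```text
t: 21.35
tcp_pos: [0.5528, 0.0786, 0.3166]
eef_rot: [-0.001, 0.874, -0.486, 0.003]
wrist_force: [-0.7, 0.8, -0.6]
gripper_width: 0.0855
grasp_force: 0.0
```

Run:
```python
from h import *
im=snap('top');cv2.imwrite('pics/top5.png',im)
crop(im,100,120,160,120,5,'pics/c6.png')
to(500,355,300,-97)
```

```text
tcp [552.   78.6 314.6] ty -148.1 tilt 0.12 turn about tool z -0.892; then shift [ -85. -268.   15.]
```

View pics/c6.png

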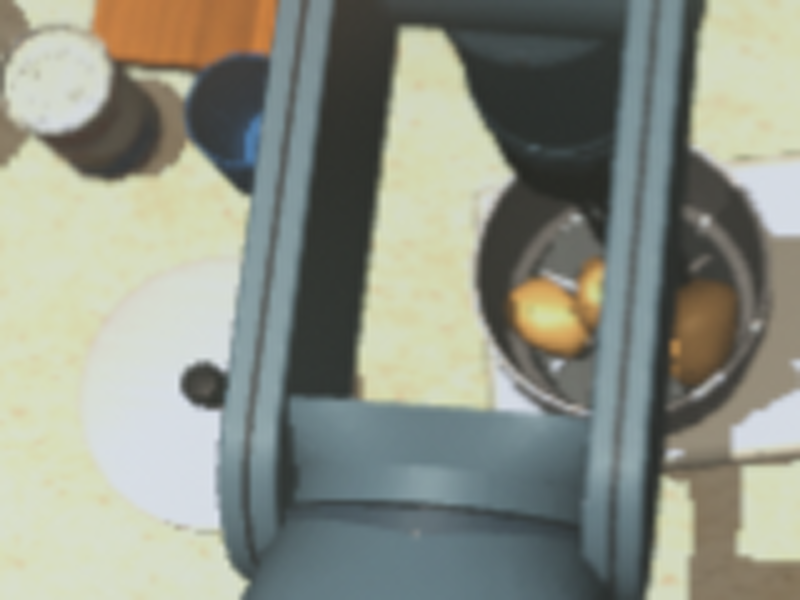

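Run:
```python
from h import *
for k in ('top0','top4'):
    im=cv2.imread(f'pics/{k}.png');g=im.max(2).copy();sub=(g[170:230,110:180]<70).astype(np.uint8)
    n,l,st,c=cv2.connectedComponentsWithStats(sub)
    i=1+np.argmax(st[1:,4]);uv=c[i]+[110,170];print(k,uv,st[i],p2w('top',[uv],.042)*1000)
    hsv=cv2.cvtColor(im,cv2.COLOR_BGR2HSV);m=((hsv[...,1]<28)&(hsv[...,2]>150)).astype(np.uint8);m[:165]=0;m[235:]=0;m[:,:105]=0;m[:,178:]=0
    m=cv2.morphologyEx(m,cv2.MORPH_OPEN,np.ones((3,3)))
    c=max(cv2.findContours(m,cv2.RETR_EXTERNAL,cv2.CHAIN_APPROX_NONE)[0],key=cv2.contourArea)
    w=p2w('top',cv2.convexHull(c)[:,0],.013)[:,:2].astype(np.float32)*1000;print(cv2.minEnclosingCircle(w),cv2.fitEllipse(w))
```

```text
top0 [142.125      197.29166667] [28 24  8  7 24] [[500.38753294 352.42957822  42.        ]]
((505.6694641113281, 355.8591003417969), 97.9701919555664) ((504.2005310058594, 358.12548828125), (183.13047790527344, 190.89532470703125), 78.29521179199219)
top4 [175.38095238 187.45238095] [ 59   0  11  32 252] [[534.98923392 245.13247052  42.        ]]
((508.7611999511719, 349.96759033203125), 104.60078430175781) ((507.0035705566406, 361.66387939453125), (172.42991638183594, 202.20692443847656), 77.62588500976562)
```

Run:
```python
from h import *
to(501,357,100)
```

```text
tcp [552.   78.6 314.6] ty -148.1 tilt 0.12 then shift [-264. -103.  214.]
```

Call:
jog_arm --motion "1 -44 -17 0 0 0 0;1 -44 -17 0 0 0 0;1 -44 -17 0 0 0 0;1 -44 -17 0 0 0 0;1 -44 -17 0 0 0 0;1 -44 -17 0 0 0 0;1 0 0 48 0 0 0;1 0 0 48 0 0 0;1 0 0 48 0 0 0;1 0 0 48 0 0 0"

```text
t: 22.4
tcp_pos: [0.4976, 0.3564, 0.1184]
eef_rot: [0.001, 0.874, -0.485, -0.001]
wrist_force: [0.4, 0.2, -1.6]
gripper_width: 0.0857
grasp_force: 0.0
```

Call:
jog_arm --motion "1 0 0 20 0 0 0;1 0 0 0 0 0 0;1 0 0 0 0 0 0"

```text
t: 22.7
tcp_pos: [0.4988, 0.3565, 0.1012]
eef_rot: [0.001, 0.874, -0.486, -0.0]
wrist_force: [0.6, -0.4, -0.3]
gripper_width: 0.0854
grasp_force: 0.0
```

Run:
```python
from h import *
to(501,357,24)
im=snap('scene');crop(im,70,110,200,150,4,'pics/c7.png');cv2.imwrite('pics/scene2.png',im)
```

```text
tcp [498.8 356.5 101.2] ty -148.1 tilt 0.09 then shift [ 1. -2. 77.]
```

View pics/c7.png

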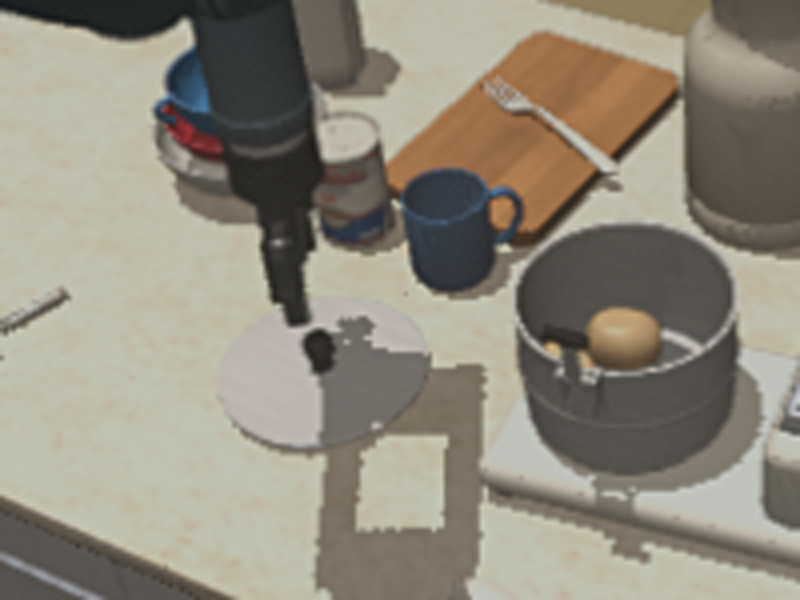

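Run:
```python
from h import *
f=lambda x,y:((x+.5)/4-.5+70,(y+.5)/4-.5+110)
print(p2w('scene',[f(318,345)],.042)*1000)
a=p2w('scene',[f(218,373),f(430,355),f(310,449),f(340,296),f(240,420),f(400,310)],.013)[:,:2];A=np.c_[2*a,np.ones(6)]
s=np.linalg.lstsq(A,(a**2).sum(1),rcond=None)[0];print(s[:2]*1000,np.sqrt(s[2]+s[:2]@s[:2]))
```

```text
[[502.61252781 357.84058231  42.        ]]
[503.74616088 356.72174436] 0.09321337231694803
```

The scene view puts the lid knob at world (503,357). That agrees with the disc fit, whose radius came out at 93 mm as expected.

Call:
jog_arm --motion "1 1 -4 0 0 0 0;1 0 0 40 0 0 0;1 0 0 37 0 0 0;1 0 0 0 0 0 0;0 0 0 0 0 0 0;0 0 0 0 0 0 0;0 0 0 0 0 0 0;0 0 0 0 0 0 0;0 0 0 0 0 0 0;0 0 0 0 0 0 0" --grip_force 25

```text
t: 23.75
tcp_pos: [0.504, 0.3585, 0.0266]
eef_rot: [-0.001, 0.874, -0.486, 0.001]
wrist_force: [-0.5, -0.7, 4.3]
gripper_width: 0.0271
grasp_force: 24.3
```

Call:
jog_arm --motion "1 0 0 0 0 0 0;1 0 0 0 0 0 0;1 0 0 0 0 0 0;1 0 0 0 0 0 0"

```text
t: 24.15
tcp_pos: [0.5029, 0.3579, 0.0245]
eef_rot: [0.0, 0.874, -0.486, -0.0]
wrist_force: [-0.4, -0.1, -0.8]
gripper_width: 0.0829
grasp_force: 0.0
```

Call:
jog_arm --motion "1 0 0 0 0 0 -0.145;1 0 0 0 0 0 -0.145;1 0 0 0 0 0 -0.145;1 0 0 0 0 0 -0.145;1 0 0 0 0 0 -0.145;1 0 0 0 0 0 -0.145;1 0 0 0 0 0 -0.145;1 0 0 0 0 0 -0.145;1 0 0 0 0 0 -0.145;1 0 0 0 0 0 -0.145"

```text
t: 25.15
tcp_pos: [0.5029, 0.3579, 0.0244]
eef_rot: [0.0, 0.976, 0.219, -0.0]
wrist_force: [-0.0, 0.2, -0.4]
gripper_width: 0.0855
grasp_force: 0.0
```

Run:
```python
from h import *
to(503,358,24); print(readout.read_state()['joint_positions'])
```

```text
tcp [502.9 357.9  24.4] ty -64.7 tilt 0.02 then shift [ 0. -0.  0.]
[4.38051453e-01 5.75716480e-01 1.59875218e+00 3.43551039e-05
 9.67471638e-01 1.56707259e+00]
```

Call:
jog_arm --motion "1 0 0 0 0 0 0;0 0 0 0 0 0 0;0 0 0 0 0 0 0;0 0 0 0 0 0 0;0 0 0 0 0 0 0;0 0 0 0 0 0 0;0 0 0 0 0 0 0" --grip_force 70

```text
t: 25.85
tcp_pos: [0.5032, 0.3581, 0.025]
eef_rot: [-0.0, 0.976, 0.216, 0.0]
wrist_force: [0.1, 0.7, 1.5]
gripper_width: 0.0261
grasp_force: 69.2
```

Run:
```python
from h import *
to(552,77.5,300)
```

```text
tcp [503.2 358.1  25. ] ty -65.1 tilt 0.04 then shift [ -74.  275. -275.]
```

Call:
jog_arm --motion "0 0 0 -15 0 0 0;0 0 0 -40 0 0 0;0 0 0 -40 0 0 0;0 0 0 -40 0 0 0;0 0 0 -40 0 0 0;0 0 0 -30 0 0 0;0 -4 14 -10 0 0 0;0 -7 27 0 0 0 0;0 -8 28 0 0 0 0;0 -8 28 0 0 0 0"

```text
t: 26.85
tcp_pos: [0.5185, 0.2565, 0.2383]
eef_rot: [0.0, 0.976, 0.216, -0.001]
wrist_force: [0.3, -0.1, -2.7]
gripper_width: 0.0256
grasp_force: 69.4
```

Call:
jog_arm --motion "0 -8 28 0 0 0 0;0 -8 28 0 0 0 0;0 -8 28 0 0 0 0;0 -8 28 0 0 0 0;0 -8 28 0 0 0 0;0 -4 20 0 0 0 0;0 -2 10 0 0 0 0;0 0 0 0 0 0 0;0 0 0 0 0 0 0"

```text
t: 27.75
tcp_pos: [0.549, 0.0855, 0.2391]
eef_rot: [-0.0, 0.976, 0.216, -0.001]
wrist_force: [-0.3, 0.4, -4.3]
gripper_width: 0.0261
grasp_force: 69.4
```

Run:
```python
from h import *
to(552,77.5,190)
im=snap('scene');cv2.imwrite('pics/scene3.png',im);crop(im,170,120,150,112,5,'pics/c8.png')
t=snap('top');cv2.imwrite('pics/top6.png',t)
s=readout.read_state();print(s['gripper_width'],s['grasp_force'])
```

```text
tcp [549.   85.5 239.1] ty -65.1 tilt 0.09 then shift [-1.  9. 49.]
0.02635061310569023 69.40318465232849
```

View pics/c8.png

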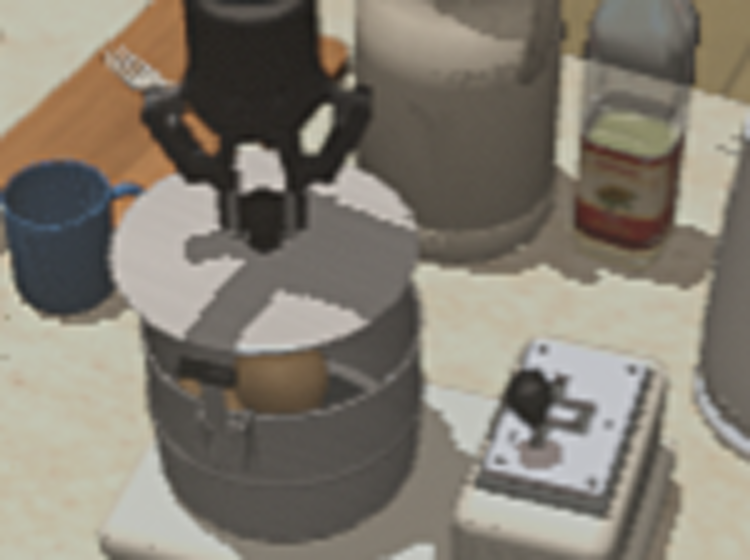

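Run:
```python
from h import *
def circ(a):
    A=np.c_[2*a,np.ones(len(a))];s=np.linalg.lstsq(A,(a**2).sum(1),rcond=None)[0];print((s[:2]*1000).round(1),np.sqrt(s[2]+s[:2]@s[:2])*1000)
f=lambda x,y:((x+.5)/4-.5+70,(y+.5)/4-.5+110)
circ(p2w('scene',[f(515,295),f(738,298),f(640,221),f(560,242),f(705,240),f(720,340),f(680,368)],.17)[:,:2])
f=lambda x,y:((x+.5)/5-.5+170,(y+.5)/5-.5+120)
# lid held: underside z=239+15-30+... disc top ~ 226
circ(p2w('scene',[f(110,250),f(418,255),f(270,353),f(170,325),f(370,325),f(150,190),f(390,190)],.227)[:,:2])
# drum rim from the first top picture, edges by hand at 6x gave 551.7 77.4
```

```text
[550.9  74.7] 87.67949764047162
[550.2  84.4] 92.25106338387602
```

Call:
jog_arm --motion "0 -2 9 0 0 0 0;0 0 0 0 0 0 0;0 0 0 0 0 0 0;0 0 0 15 0 0 0;0 0 0 15 0 0 0;0 0 0 10 0 0 0;0 0 0 6 0 0 0;0 0 0 4 0 0 0;0 0 0 3 0 0 0;0 0 0 0 0 0 0"

```text
t: 28.85
tcp_pos: [0.5516, 0.0761, 0.1866]
eef_rot: [-0.0, 0.976, 0.216, 0.0]
wrist_force: [-0.3, 0.5, -2.9]
gripper_width: 0.026
grasp_force: 69.5
```

Call:
jog_arm --motion "0 0 0 2 0 0 0;0 0 0 2 0 0 0;0 0 0 0 0 0 0;0 0 0 0 0 0 0"

```text
t: 29.25
tcp_pos: [0.5521, 0.0761, 0.185]
eef_rot: [0.0, 0.976, 0.216, 0.001]
wrist_force: [-4.1, 0.2, 8.4]
gripper_width: 0.026
grasp_force: 70.7
```

Call:
jog_arm --motion "0.8 0 0 0 0 0 0;0.8 0 0 0 0 0 0;0.8 0 0 0 0 0 0;0.8 0 0 -20 0 0 0;0.8 0 0 -40 0 0 0;0 0 0 -40 0 0 0.15;0 0 0 0 0 0 0.15;0 0 0 0 0 0 0;0 0 0 0 0 0 0"

```text
t: 30.15
tcp_pos: [0.5511, 0.0761, 0.2817]
eef_rot: [-0.0, 0.998, 0.07, -0.001]
wrist_force: [0.7, -0.3, -0.5]
gripper_width: 0.0098
grasp_force: 0.0
```

Run:
```python
from h import *
im=snap('scene');cv2.imwrite('pics/scene4.png',im);crop(im,170,130,150,100,5,'pics/c9.png')
to(400,60,284)
```

```text
tcp [550.9  76.2 281.4] ty -82.0 tilt 0.14 then shift [-152.   -5.   -2.]
```

View pics/c9.png

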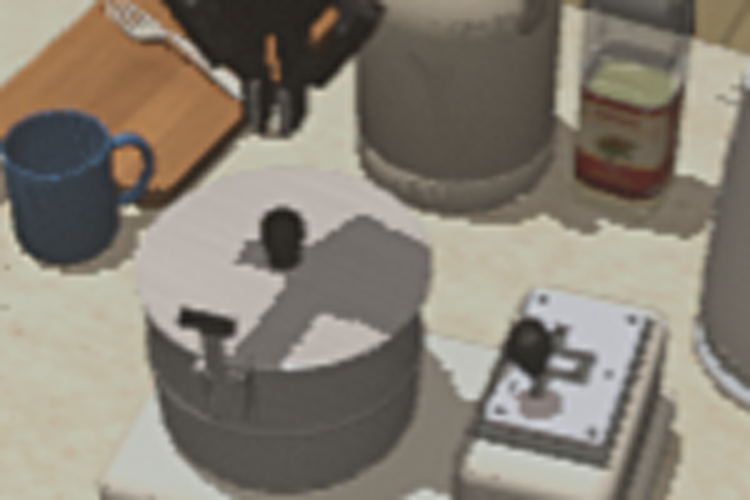

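The lid sits flat and centred, and the clamp bar stands at (207,322). I'll go behind the clamp.

Call:
jog_arm --motion "0 -40 -1 0 0 0 0;0 -40 -1 0 0 0 0;0 -40 -1 0 0 0 0;0 -35 -2 0 0 0 0;0 0 0 30 0 0 0;0 0 0 32 0 0 0;0 0 0 0 0 0 0;0 0 0 0 0 0 0"

```text
t: 31.0
tcp_pos: [0.3968, 0.0602, 0.2203]
eef_rot: [-0.0, 0.998, 0.069, -0.001]
wrist_force: [0.2, -0.4, 0.3]
gripper_width: 0.0003
grasp_force: 0.0
```

Run:
```python
from h import *
to(404,59,220);to(505,72,200)
```

```text
tcp [396.8  60.2 220.3] ty -82.1 tilt 0.14 then shift [7. 2. 0.]
tcp [396.8  60.2 220.3] ty -82.1 tilt 0.14 then shift [109.   3.  20.]
```

Call:
jog_arm --motion "0 12 1 0 0 0 0;0 12 0 -1 0 0 0;0 12 0 -1 0 0 0;0 11 1 2 0 0 0;0 10 0 2 0 0 0;0 9 0 3 0 0 0;0 8 0 3 0 0 0;0 12 1 6 0 0 0;0 0 0 0 0 0 0"

```text
t: 31.9
tcp_pos: [0.4818, 0.0691, 0.2042]
eef_rot: [-0.001, 0.998, 0.068, -0.003]
wrist_force: [-3.1, 0.2, -0.8]
gripper_width: -0.0001
grasp_force: 1.3
```

Run:
```python
from h import *
to(505,72,185)
im=snap('scene');cv2.imwrite('pics/scene5.png',im);crop(im,170,130,150,100,5,'pics/c10.png')
```

```text
tcp [481.8  69.1 204.2] ty -82.2 tilt 0.34 then shift [23.  0. 19.]
```

View pics/c10.png

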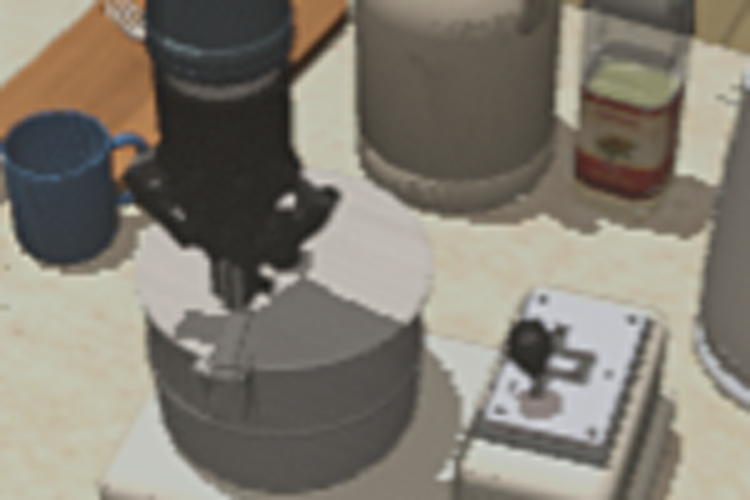

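The clamp has followed the fingers partway over, with a 3 N contact. I'll continue the arc and press it down.

Call:
jog_arm --motion "0 8 0 4 0 0 0;0 7 0 6 0 0 0;0 4 0 7 0 0 0;0 2 0 6 0 0 0;0 0 0 4 0 0 0;0 0 0 0 0 0 0"

```text
t: 32.55
tcp_pos: [0.5049, 0.0715, 0.1861]
eef_rot: [0.001, 0.998, 0.068, 0.003]
wrist_force: [-16.3, -0.9, 43.2]
gripper_width: -0.0004
grasp_force: 22.3
```

Call:
jog_arm --motion "0 0 0 -4 0 0 0;0 0 0 -10 0 0 0;0 0 0 -40 0 0 0;0 0 0 -40 0 0 0;0 -40 0 -20 0 0 0;0 -40 0 0 0 0 0;0 -40 0 0 0 0 0;0 0 0 0 0 0 0"

```text
t: 33.35
tcp_pos: [0.3811, 0.0555, 0.2936]
eef_rot: [0.0, 0.998, 0.068, -0.0]
wrist_force: [-0.1, -0.2, -0.0]
gripper_width: -0.0002
grasp_force: 0.0
```

Run:
```python
from h import *
im=snap('scene');cv2.imwrite('pics/scene6.png',im);t=snap('top');cv2.imwrite('pics/top7.png',t)
a=cv2.resize(im[130:230,170:320],None,fx=5,fy=5,interpolation=3)
cv2.imwrite('pics/c11.png',a);to(540,-93,290)
```

```text
tcp [385.1  55.3 294. ] ty -82.2 tilt 0.13 then shift [134. 168.   4.]
```

View pics/c11.png

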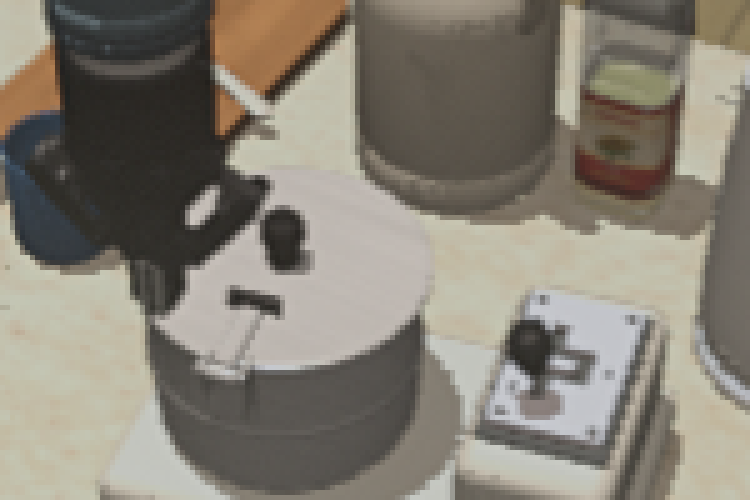

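The picture shows the clamp flat on the lid, bar at (255,302), and the lever still at stop. Next is the lever.

Call:
jog_arm --motion "0 22 28 0 0 0 0;0 22 28 0 0 0 0;0 22 28 0 0 0 0;0.9 22 28 0 0 0 0;0.9 22 28 0 0 0 0;0.9 23 28 0 0 0 0;0.9 0 0 40 0 0 0;0.9 0 0 0 0 0 0;0.9 0 0 0 0 0 0" --grip_force 20

```text
t: 34.35
tcp_pos: [0.5395, -0.0929, 0.2525]
eef_rot: [-0.001, 0.998, 0.068, -0.001]
wrist_force: [-0.1, 1.1, 0.5]
gripper_width: 0.0768
grasp_force: 0.0
```

Run:
```python
from h import *
f=lambda x,y:((x+.5)/5-.5+170,(y+.5)/5-.5+130)
print(p2w('scene',[f(255,302)],.18)*1000)
to(538.5,-94.4,170,-82.6)
```

```text
[[507.96753275  72.61452523 180.        ]]
tcp [539.5 -92.9 252.5] ty -82.2 tilt 0.18 turn about tool z 0.007; then shift [-1.  1. 83.]
```

Call:
jog_arm --motion "0.9 -1 1 41 0 0 0;0.9 0 0 41 0 0 0;0.9 0 0 0 0 0 0;0 0 0 0 0 0 0;0 0 0 0 0 0 0;0 0 0 0 0 0 0;0 0 0 0 0 0 0;0 0 0 0 0 0 0"

```text
t: 35.15
tcp_pos: [0.54, -0.095, 0.1743]
eef_rot: [0.001, 0.998, 0.068, 0.002]
wrist_force: [-1.4, -0.2, 6.1]
gripper_width: 0.0281
grasp_force: 19.3
```

Call:
jog_arm --motion "0 7 0 -1 0 0 0;0 7 0 -1 0 0 0;0 7 0 -1 0 0 0;0 7 0 -1 0 0 0;0 0 0 0 0 0 0;0 0 0 0 0 0 0"

```text
t: 35.75
tcp_pos: [0.5677, -0.0912, 0.1775]
eef_rot: [0.001, 0.998, 0.068, 0.002]
wrist_force: [0.5, -1.1, 6.0]
gripper_width: 0.0283
grasp_force: 20.1
```

```bash
cat > m.py <<'E'
from h import *
s=readout.read_state();a=np.radians(7.4);c,n=np.cos(a),np.sin(a)
d=(s['tcp_pos'][:2]*1000-[540,-95]);F=s['wrist_force']
print('machine dx,dy from stop',c*d[0]+n*d[1],-n*d[0]+c*d[1],'F',c*F[0]+n*F[1],-n*F[0]+c*F[1],F[2],s['gripper_width'],yaw().round(3).tolist())
E
python3 m.py
```

```text
machine dx,dy from stop 27.940289998907662 0.21976248944307208 F 0.3836239830713778 -1.1088178123733634 6.002552851634618 0.028342235021029432 [[0.991, 0.136, 0.004], [0.136, -0.991, -0.002], [0.004, 0.003, -1.0]]
```

Call:
jog_arm --motion "0 0 6 0 0 0 0;0 0 6 0 0 0 0;0 0 6 0 0 0 0;0 0 6 0 0 0 0;0 0 7 0 0 0 0;0 0 0 0 0 0 0;0 0 0 0 0 0 0"

```text
t: 36.45
tcp_pos: [0.5709, -0.1187, 0.1767]
eef_rot: [-0.002, 0.998, 0.068, 0.001]
wrist_force: [-1.0, 7.1, 7.0]
gripper_width: 0.0276
grasp_force: 39.0
```

```bash
python3 m.py
```

```text
machine dx,dy from stop 27.583931823773572 -27.438968425133645 F -0.04734273881921658 7.171847597368855 6.954892965841725 0.02762354596966131 [[0.991, 0.135, 0.002], [0.135, -0.991, 0.005], [0.002, -0.005, -1.0]]
```

Call:
jog_arm --motion "0 5 0 0 0 0 0;0 5 0 0 0 0 0;0 4 0 0 0 0 0;0 0 0 0 0 0 0;0 0 0 0 0 0 0"

```text
t: 36.95
tcp_pos: [0.5846, -0.1172, 0.1767]
eef_rot: [-0.002, 0.998, 0.068, 0.001]
wrist_force: [-0.5, 4.4, 7.2]
gripper_width: 0.0272
grasp_force: 40.4
```

```bash
python3 m.py
```

```text
machine dx,dy from stop 41.41159684478004 -27.81157319674238 F 0.08469398068052603 4.393879550861883 7.21235989746668 0.02724241987879365 [[0.991, 0.136, 0.001], [0.136, -0.991, 0.003], [0.002, -0.003, -1.0]]
```

Call:
jog_arm --motion "0 0 0 0 0 0 0;0 0 0 0 0 0 0;0 0 0 0 0 0 0;0 0 0 0 0 0 0;0 0 0 0 0 0 0;0 0 0 0 0 0 0;0 0 0 0 0 0 0;0 0 0 0 0 0 0;0 0 0 0 0 0 0;0 0 0 0 0 0 0"

```text
t: 37.95
tcp_pos: [0.5846, -0.1173, 0.1767]
eef_rot: [-0.002, 0.998, 0.068, 0.001]
wrist_force: [-0.6, 4.2, 6.2]
gripper_width: 0.0274
grasp_force: 40.4
```

Call:
jog_arm --motion "0 0 0 0 0 0 0;0 0 0 0 0 0 0;0 0 0 0 0 0 0;0 0 0 0 0 0 0;0 0 0 0 0 0 0;0 0 0 0 0 0 0;0 0 0 0 0 0 0;0 5 0 0 0 0 0;0 5 0 0 0 0 0;0 0 0 0 0 0 0"

```text
t: 38.95
tcp_pos: [0.5944, -0.1161, 0.1761]
eef_rot: [-0.002, 0.998, 0.068, 0.0]
wrist_force: [-0.5, 5.3, 6.0]
gripper_width: 0.0275
grasp_force: 40.9
```

```bash
python3 m.py
```

```text
machine dx,dy from stop 51.20634574657864 -27.933517442252388 F 0.20553586428950976 5.355554672821612 5.988526603666931 0.027502098195638407 [[0.991, 0.136, 0.0], [0.136, -0.991, 0.003], [0.0, -0.003, -1.0]]
```

Call:
jog_arm --motion "0 2 0 0 0 0 0;0 2 0 0 0 0 0;0 0 0 0 0 0 0;0 0 0 0 0 0 0"

```text
t: 39.35
tcp_pos: [0.5981, -0.1159, 0.1757]
eef_rot: [-0.001, 0.998, 0.068, 0.0]
wrist_force: [-1.2, 5.7, 4.8]
gripper_width: 0.0272
grasp_force: 41.6
```

```bash
python3 m.py
```

```text
machine dx,dy from stop 54.926158804620215 -28.171032514875346 F -0.44199736775729637 5.758477026163908 4.796807388483613 0.027169323759821427 [[0.991, 0.135, -0.0], [0.135, -0.991, 0.003], [0.0, -0.003, -1.0]]
```

Call:
jog_arm --motion "0 0 -7 0 0 0 0;0 0 -7 0 0 0 0;0 0 -7 0 0 0 0;0 0 -7 0 0 0 0;0 0 -4 0 0 0 0;0 0 0 0 0 0 0;0 0 0 0 0 0 0"

```text
t: 40.05
tcp_pos: [0.5948, -0.0883, 0.1763]
eef_rot: [0.003, 0.998, 0.068, 0.001]
wrist_force: [1.5, -6.4, 2.7]
gripper_width: 0.0274
grasp_force: 39.8
```

```bash
python3 m.py
```

```text
machine dx,dy from stop 55.25717736110074 -0.39010386494331684 F 0.6944822542082834 -6.555502325775745 2.6506118144037476 0.02736458982681135 [[0.991, 0.136, 0.003], [0.136, -0.991, -0.006], [0.002, 0.007, -1.0]]
```

Call:
jog_arm --motion "0 6 1 0 0 0 0;0 6 0 1 0 0 0;0 6 0 1 0 0 0;0 6 0 1 0 0 0;0 0 0 1 0 0 0;0 0 0 0 0 0 0;0 0 0 0 0 0 0"

```text
t: 40.75
tcp_pos: [0.6189, -0.0844, 0.1724]
eef_rot: [0.001, 0.998, 0.068, 0.001]
wrist_force: [0.6, -5.5, 4.0]
gripper_width: 0.0272
grasp_force: 41.1
```

```bash
python3 m.py
```

```text
machine dx,dy from stop 79.63651514495818 0.3234004494424081 F -0.12585597040572227 -5.497002734446061 3.977171964995813 0.027242033664564846 [[0.991, 0.136, 0.003], [0.136, -0.991, -0.003], [0.003, 0.003, -1.0]]
```

Moving on to the end stop, holding there, then releasing and backing away.

Call:
jog_arm --motion "0 2 1 0 0 0 0;0 1 1 0 0 0 0;0 0 0 0 0 0 0;0 0 0 0 0 0 0;0 0 0 0 0 0 0"

```text
t: 41.25
tcp_pos: [0.6212, -0.085, 0.1719]
eef_rot: [0.0, 0.998, 0.068, 0.0]
wrist_force: [-1.0, -2.5, 5.5]
gripper_width: 0.0276
grasp_force: 40.3
```

```bash
python3 m.py
```

```text
machine dx,dy from stop 81.7898086015243 -0.5363306082326265 F -1.355890369724999 -2.36634408640134 5.470864562299463 0.02761885754636542 [[0.991, 0.135, 0.001], [0.135, -0.991, -0.0], [0.0, 0.0, -1.0]]
```

Call:
jog_arm --motion "0.9 0 0 0 0 0 0;0.9 0 0 0 0 0 0;0.9 0 0 0 0 0 0;0.9 0 0 0 0 0 0;0.9 0 0 -30 0 0 0;0.9 0 0 -40 0 0 0;0.9 0 0 -40 0 0 0;0.9 0 0 -40 0 0 0;0.9 0 0 0 0 0 0"

```text
t: 42.15
tcp_pos: [0.6233, -0.0853, 0.3287]
eef_rot: [0.002, 0.998, 0.068, 0.006]
wrist_force: [0.8, 0.1, 0.6]
gripper_width: 0.0771
grasp_force: 0.0
```

Call:
jog_arm --motion "0.9 -30 40 0 0 0 0;0.9 -30 40 0 0 0 0;0.9 -30 40 0 0 0 0;0.9 -30 40 0 0 0 0;0.9 -30 40 0 0 0 0;0.9 -30 40 0 0 0 0;0.9 -30 40 0 0 0 0;0.9 0 0 0 0 0 0;0.9 0 0 0 0 0 0"

```text
t: 43.05
tcp_pos: [0.45, -0.3915, 0.3205]
eef_rot: [-0.001, 0.998, 0.066, -0.0]
wrist_force: [0.0, 1.3, -0.4]
gripper_width: 0.0768
grasp_force: 0.0
```

Run:
```python
from h import *
t=snap('top');s=snap('scene');cv2.imwrite('pics/topF.png',t);cv2.imwrite('pics/sceneF.png',s)
def blob(im,x0,y0,x1,y1,th=55):
    g=(im[y0:y1,x0:x1].max(2)<th).astype(np.uint8);n,l,st,c=cv2.connectedComponentsWithStats(g)
    return [(c[i]+[x0,y0]).round(1).tolist()+[int(st[i,4])] for i in range(1,n) if st[i,4]>8]
print('gate now',blob(t,268,145,302,200),'before',blob(cv2.imread('pics/top0.png'),268,145,302,200))
print('lid area',blob(t,195,140,262,220))
c=cv2.imread('pics/top0.png')
# predicted knob at stop & fast
st=np.array([538.8,-94.4,187])/1000;a=np.radians(7.4)
print('pred stop/fast',w2p('top',[st,st+[.079*np.cos(a),.079*np.sin(a),0]]).round(1))
print('pred lid knob, bar',w2p('top',[[.5515,.076,.203],[.505,.072,.181]]).round(1))
print(readout.read_state()['tcp_pos'])
```

```text
gate now [] before []
lid area []
pred stop/fast [[282.7 177.8]
 [279.1 151.9]]
pred lid knob, bar [[223.7 171.3]
 [225.1 188.8]]
[ 0.45121934 -0.38984807  0.32112155]
```

Run:
```python
from h import *
def blob(im,x0,y0,x1,y1,th=75):
    g=(im[y0:y1,x0:x1].max(2)<th).astype(np.uint8);n,l,st,c=cv2.connectedComponentsWithStats(g)
    return [(c[i]+[x0,y0]).round(1).tolist()+[int(st[i,4])] for i in range(1,n) if st[i,4]>5]
for k in('top0','topF'):
    im=cv2.imread(f'pics/{k}.png')
    print(k,blob(im,268,145,302,200),blob(im,195,140,262,220),im[140:200:4,270:300].max(2).min(1))
s=cv2.imread('pics/sceneF.png');print(blob(s,265,180,305,215),blob(s,195,160,260,205))
P=np.array([[.5388,-.0944,.187],[.6171,-.0842,.187],[.5515,.076,.203],[.505,.072,.181]]);print(w2p('scene',P).round(1))
potatoes(cv2.imread('pics/topF.png'))
```

```text
top0 [[282.4, 178.1, 59]] [[217.3, 160.1, 587], [205.3, 183.7, 13], [240.1, 200.5, 42], [217.6, 204.4, 7], [226.7, 209.4, 26]] [200 166 165 120 108 106 104 104 100  57  55 114 101 103 103]
topF [[279.6, 153.1, 61]] [[224.1, 171.5, 48], [225.6, 187.9, 14]] [202 168  86  59  56  81 106 107 104 107 116 119 103 106 107]
[[282.8, 183.8, 57]] [[208.0, 164.5, 20], [226.1, 177.3, 70], [219.8, 189.9, 14]]
[[275.7 198.3]
 [282.4 181.1]
 [225.9 175.3]
 [220.3 190.4]]
```

```bash
python3 -c "
from rig import finish_job
print(finish_job())"
```

```text
the job is handed in; nothing more can be done
None
```

All four potatoes are in the drum, the lid is seated and clamped, and the lever stood at slow for about 2 s and is now at fast; the last camera measurements matched the lid, clamp and lever targets, and I handed the job in (no verdict came back).

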